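# Lock the test jig's carriage with its pin, finding the hole by feel

## Task

Take the red-handled lock pin from its stand and lock the probe carriage of the board test jig with it: reach the pin in under the yellow hood, feel along the hidden face for the lock hole, push the pin fully home until its collar is up against the face, and let go of it there. Leave the solder spool, the brush and the bottle where they are.

Things in the scene. Friction and masses are not known exactly. Their poses are not given: they have to be found in the camera images.
- pin_grip (a point): Middle of the lock pin's red handle, where to grasp it; 55 mm above the table at the start. The loose pin (about 110 g) lies level; its x axis runs along it from handle to nose, z up as it lies. Handle: block 60 mm long (x -30 to +30), 18 mm wide (y), 22 mm tall (z). Ahead of it on the same axis, round, steel: shank, 12 mm diameter, x 30 to 72 mm; collar, 22 mm diameter, x 72 to 78 mm.
- pin_collar (a point): Centre of the front side of the pin's collar, on the pin's axis, 78 mm ahead of pin_grip. Axes as pin_grip. The nose, 10 mm diameter, sticks out 32 mm ahead of it; only the nose enters the lock hole, the collar does not.
- pin_tip (a point): Tip of the pin's nose, on the axis, 110 mm ahead of pin_grip. Axes as pin_grip. The last 5 mm of the nose taper from 10 mm to a flat end of 6 mm diameter.
- stand: Fixed stand of the pin; x axis as the pin, origin on the table below pin_grip. Base plate 110 x 60 mm, 6 mm thick; post 14 mm wide, 44 mm tall under the handle's rear (x -30 to -18); notched post 26 mm wide, 57 mm tall, under the shank (x 44 to 56). From x -18 to +30 the handle's sides are free down to the base plate. The pin lifts straight up.
- jig: Fixed board test jig: grey box, circuit board on top, yellow hood in front (robot's side). Origin on the table below the middle of the hidden upright face; x points into the jig, square to that face, y along the face, z up. Box: x 0 to 192 mm, y -123 to +123, 103 mm tall (board parts to 125 mm).
- jig_hood (a point): Middle of the hood's open mouth, 45 mm before the hidden face (jig x -45, y 0) and 60 mm above the table; axes as the jig. The hood: roof 80 to 86 mm above the table, cheeks at |y| 55 to 66 mm, sill up to 38 mm. It is open only towards -x: 110 mm wide, 42 mm high, 45 mm deep.
- jig_face (a point): Middle of the hidden face (jig x 0, y 0), 60 mm above the table; axes as the jig. The face is the flat, rigid, black front of the probe carriage, which stands still. Its one recess is the lock hole: 13 x 13 mm square, 36 mm deep, no chamfer, centre at this height, anywhere from y -30 to +30 mm: not measured, out of sight, different each time. Released, the pin stays in, drooping about 0.1 rad.
- spool: Bystander: aluminium-coloured solder spool standing upright, 64 mm diameter, 48 mm tall, loose; origin at the centre of its underside.
- brush: Bystander: blue cleaning brush with a bow handle, 90 x 45 mm, 64 mm tall, loose; origin at the centre of its underside, x along it.
- bottle: Bystander: white bottle with red cap, 52 mm diameter, 120 mm tall, loose; origin at the centre of its underside.
Things that resemble listed ones, but are neither listed nor needed, are in the scene too. What is meant by the part that bears pin_grip is not black, green or orange, and is the smaller of those in its own colour.

How it is judged:
By the outcome, as a careful person would: the job done as asked, in the order asked, and still so for the second after the job is handed in, with the robot touching nothing.
It also fails if it takes over 48 s, if anything falls off the work surface, if the arm or the gripper's body presses on something with over 40 N, if the wrist force passes 120 N, or if a joint passes its speed limit or range.

## Robot

A 6-joint arm with a two-finger parallel gripper is mounted at the origin on the work surface. World frame = base frame: x ahead of the robot, y to its left, z up, the work surface at z = 0. Lengths are in m, angles in rad, forces in N, time in s.
With the tool pointing down it reaches from about 0.225 to 0.875 m from the base axis. Payload 3.4 kg.
Tool frame: the origin (TCP) lies at the very end of the fingers, on their centre line; the grasp point (between the pads) lies 19 mm behind it; z points along the fingers, x is the direction in which the jaws open and shut, and the axes are right-handed (so a half turn about z gives the same grasp; the last joint's range is limited). The gripper opens to 85 mm and grips with 20 to 120 N. Pads are 22 mm wide; open, the fingers measure 114 mm over their backs; the gripper's body (76 mm by 85 mm) begins 54 mm behind the grasp point. The pads swing forward as they close: fully open they stand 13 mm farther back than shut.
Start: joints at [-1.241, 0.276, 1.505, -0, 1.361, -0.121], TCP at [0.251, -0.518, 0.231] pointing down, gripper open.
Joint ranges: [-2.89, 2.89], [-0.75, 2.08], [0.22, 2.7], [-1.18, 4.32], [0.11, 2.71], [-2.7, 2.7]. Speed limits (rad/s): [2.57, 2.57, 3.14, 3.14, 3.14, 3.14].

## Interface

Orientations are given as a unit quaternion [w, x, y, z].
In Python, from rig import manip gives the robot as it stands.
- The arm moves only by the tool carry_out, never from a script. Its argument "series" is a list of rows, each a list of 2 entries, a list of its own where there are three numbers: the shift along the tool's x, y, z in mm, then the turn about the tool's z in degrees. A call has 1 to 10 rows; each row shifts and turns the pose as measured when the row begins, along the tool's axes as they then stand; what a row does not reach is not made up. A row lasts 1/12 s, in which the tool goes at most 41.7 mm and 7.16 degrees, less where a joint would pass 70% of its speed; a pose out of reach is approached as far as the arm can. A call is refused whole if a number of a shift passes 41.7 or a number of a turn 7.16, either way. A call with a gripper value outside its range is refused whole. "fingers" is the finger opening in mm, from 0 to 85.4, set as the call begins (left out, the last holds). The fingers move at their own pace and stop on an object; "squeeze" is the grip in N (left out, the last holds). Time passes only in rows, so rows that do not move let the fingers close. It gives the time, the measured TCP pose, the force and the opening at its end, in the units of the state.
- manip.get_state(): the state, without advancing time (a new reading comes with each control period).
- manip.get_image(name): name is "side" or "top" or "wrist"; returns a dict with "frame" (384x512x3 uint8, blue, green, red), "K" (3x3 intrinsics, pixels), "k1" (the pictures are not rectified: a ray, as slopes to the right and down, at radius r is drawn at 1 + k1 r^2 times it, then the intrinsics apply), "rvec" (rotation vector, rad) and "tvec" (3), from world to camera coordinates, as OpenCV has them; the wrist camera has in their place "mount" (4x4, takes a point from camera to tool coordinates, whose origin is the TCP and whose axes are the tool frame's). Camera axes: x right, y down, z forward; pixel columns grow to the right and rows downward; lengths in m; the calibration is good to about 2 mm. A picture is of the moment at which its call begins: read the wrist's pose just before it. There is no depth.
- manip.sign_off(): hands the job in, once; it reports no verdict.
The state is a dict: "clock": time; "qpos": joint angles; "qd": joint speeds; "effort": joint torques, N m; "position": TCP position; "ee_rot": TCP orientation; "contact_force": force on the tool from outside, world axes, zero at the start; "moment": the same for the moment, N m; "width": finger opening in m.
Only numpy, scipy, OpenCV 4.12 (cv2) and the standard library are available. Lean on these libraries where they do the work, as an engineer would, in place of code of your own. Each camera call takes 0.05 s, during which the arm holds its last target. There are 200 camera calls.

## Working session

There is one attempt and no reset: what is moved stays moved. The work goes in short steps, Python scripts to look and compute and a tool call to move; the robot and the scene stay as the last step left them, time stands still between calls to the robot, and variables do not carry over. Pictures are saved under pics/ and viewed, about 8 in all and at most 12, crops included, and the job is handed in when it is done.

Besides the shell and the picture viewer there is one more tool, called after ">>>" by a JSON object that holds its "op" and its "data", one argument or row to a line. carry_out: Moves the arm, as the interface text tells. Its arguments: {"type":"object","properties":{"series":{"type":"array","items":{"type":"array"}},"fingers":{"type":"number"},"squeeze":{"type":"number"}},"required":["series"]}

```bash
ls; mkdir -p pics
cat > h.py <<'E'
import numpy as np, cv2, pickle
from rig import manip
from scipy.spatial.transform import Rotation as R
def rot(q): return R.from_quat([q[1],q[2],q[3],q[0]]).as_matrix()
def grab(name):
    s=manip.get_state(); im=manip.get_image(name); im['state']=s
    pickle.dump(im,open(f'{name}.pkl','wb')); return im
def load(name): return pickle.load(open(f'{name}.pkl','rb'))
def ext(im):
    "camera->world R,t"
    if 'mount' in im and im.get('mount') is not None:
        M=np.array(im['mount']); s=im['state']; Rt=rot(s['ee_rot'])
        return Rt@M[:3,:3], Rt@M[:3,3]+np.array(s['position'])
    Rm=cv2.Rodrigues(np.array(im['rvec'],float))[0]; return Rm.T, -Rm.T@np.array(im['tvec'],float).ravel()
def ray(im,px):
    d=np.array([im['k1'],0,0,0],float)
    p=cv2.undistortPoints(np.array(px,float).reshape(-1,1,2),np.array(im['K'],float),d).reshape(-1,2)
    Rc,c=ext(im); return c, (Rc@np.c_[p,np.ones(len(p))].T).T
def onz(im,px,z):
    c,d=ray(im,px); return c+d*((z-c[2])/d[:,2])[:,None]
def proj(im,P):
    Rc,c=ext(im); p=(np.array(P,float).reshape(-1,3)-c)@Rc
    return cv2.projectPoints(p.reshape(-1,1,3),np.zeros(3),np.zeros(3),np.array(im['K'],float),np.array([im['k1'],0,0,0],float))[0].reshape(-1,2)
E
python3 - <<'E'
from h import *
print(manip.get_state())
a=[]
for n in ['top','side']:
    im=grab(n); cv2.imwrite(f'pics/{n}1.png',im['frame']); R_,c=ext(im); print(n,c,R_[:,2],im['k1'],im['K'])
E
```

```text
pics
{'clock': 0.0, 'qpos': array([-1.24099353e+00,  2.76597169e-01,  1.50614363e+00,  3.09892740e-05,
        1.36071712e+00, -1.20989681e-01]), 'qd': array([-0.00164641,  0.00221571,  0.00013966,  0.00010169, -0.00126233,
        0.00150695]), 'effort': array([ 7.87373283e-04, -4.16770935e+01, -2.45800585e+01, -1.79304843e-04,
        1.06267192e-02,  6.24667422e-06]), 'position': array([ 0.25035017, -0.5170402 ,  0.2304343 ]), 'ee_rot': array([-5.98922926e-04,  8.47251998e-01, -5.31190345e-01, -7.15068964e-04]), 'contact_force': array([-0.43878994,  0.56451568,  0.49216805]), 'moment': array([-0.00367714, -0.00866155,  0.00846601]), 'width': 0.0850797760768251}
top [ 0.37973528 -0.02826181  1.29458574] [ 0.09387444 -0.01467811 -0.99547584] -0.05174424252228608 [[464.02416919   0.         257.32430005]
 [  0.         464.02416919 185.16925854]
 [  0.           0.           1.        ]]
side [-0.01838591  0.62301296  0.54493776] [ 0.52602744 -0.68082205 -0.50968272] -0.09270850379560497 [[352.36015328   0.         258.19180427]
 [  0.         352.36015328 187.83857619]
 [  0.           0.           1.        ]]
```

Run:
```python
from h import *
a=load('top')['frame'];cv2.imwrite('pics/top2.png',cv2.resize(a,(800,600),interpolation=cv2.INTER_CUBIC))
a=load('side')['frame'];cv2.imwrite('pics/side2.png',cv2.resize(a,(800,600),interpolation=cv2.INTER_CUBIC))
```

```text
(no output)
```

View pics/top2.png

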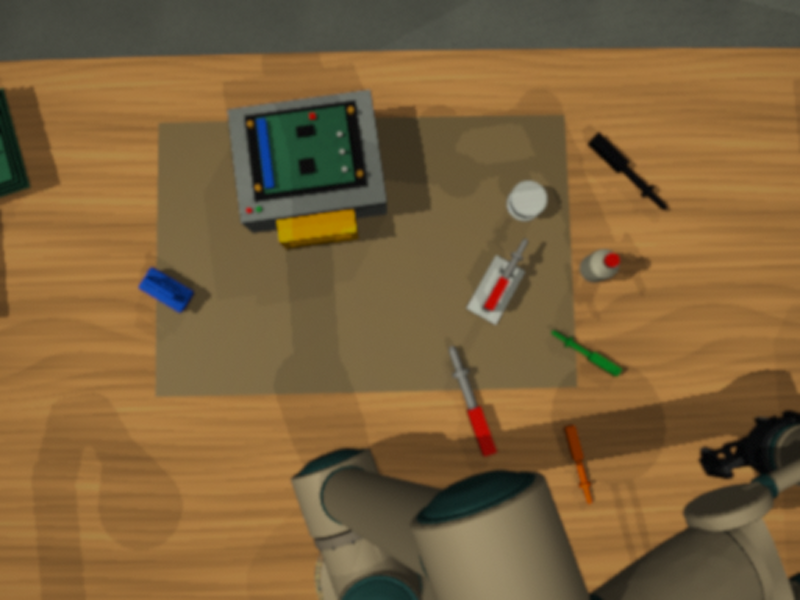

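View pics/side2.png

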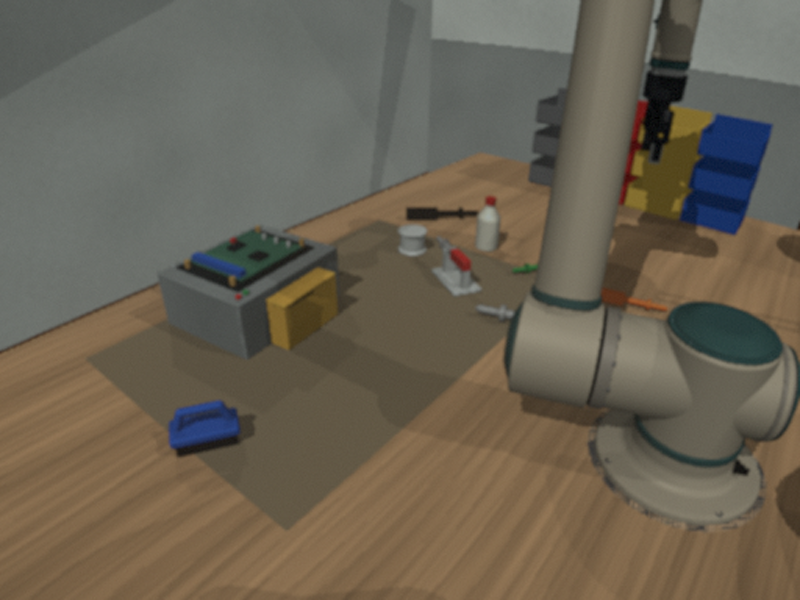

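Top view: candidates are the red pin on the white stand (497,293), a larger red one lying at (481,430), and black (610,150), green (600,358) and orange (578,460) ones. I choose the smaller red one on the stand. The jig is at (305,155) with its yellow hood at (317,227), the spool at (527,200), the bottle at (602,264) and the brush at (167,290). The side view agrees: pin on stand at (458,262), hood at (303,307).

```bash
cat > m.py <<'E'
from h import *
def mask(im,lo,hi,roi=None):
    h=cv2.cvtColor(im['frame'],cv2.COLOR_BGR2HSV); m=cv2.inRange(h,lo,hi)
    if lo[0]==0 and hi[0]<=8: m|=cv2.inRange(h,(172,lo[1],lo[2]),(180,255,255))
    return m
def blobs(m,amin=30):
    cs,_=cv2.findContours(m,cv2.RETR_EXTERNAL,cv2.CHAIN_APPROX_NONE)
    return sorted([c for c in cs if cv2.contourArea(c)>amin],key=cv2.contourArea)[::-1]
E
python3 - <<'E'
from m import *
for n in ['top','side']:
    im=load(n)
    for nm,lo,hi in [('red',(0,150,70),(8,255,255)),('yel',(20,150,60),(32,255,255))]:
        for c in blobs(mask(im,lo,hi)):
            r=cv2.minAreaRect(c); print(n,nm,cv2.contourArea(c),np.round(cv2.boxPoints(r),1).tolist())
            if n=='top': 
                P=onz(im,cv2.boxPoints(r),0.066 if nm=='red' else 0.086); print(P.round(4).tolist(), P.mean(0).round(4))
im=load('side');a=im['frame'][140:240,120:340]; b=load('top')['frame'][110:250,150:400]
cv2.imwrite('pics/c1.png',np.vstack([cv2.resize(a,(750,340),interpolation=cv2.INTER_CUBIC)[:, :750],cv2.resize(b,(750,250*1),interpolation=cv2.INTER_CUBIC)]))
E
```

```text
top red 287.0 [[297.8999938964844, 262.3999938964844], [307.6000061035156, 258.8999938964844], [318.29998779296875, 289.20001220703125], [308.70001220703125, 292.6000061035156]]
[[0.2897, -0.1484, 0.066], [0.298, -0.174, 0.066], [0.2188, -0.1999, 0.066], [0.2106, -0.1744, 0.066]] [ 0.2543 -0.1742  0.066 ]
top red 113.5 [[309.3999938964844, 196.1999969482422], [319.3999938964844, 176.1999969482422], [325.0, 179.0], [315.0, 199.0]]
[[0.4632, -0.1842, 0.066], [0.5161, -0.2127, 0.066], [0.5083, -0.2275, 0.066], [0.4554, -0.1989, 0.066]] [ 0.4857 -0.2058  0.066 ]
top red 65.0 [[387.0, 170.0], [387.0, 161.0], [396.0, 161.0], [396.0, 170.0]]
[[0.5291, -0.3959, 0.066], [0.5535, -0.3971, 0.066], [0.553, -0.4217, 0.066], [0.5286, -0.4204, 0.066]] [ 0.541  -0.4088  0.066 ]
top yel 976.0 [[175.1999969482422, 139.39999389648438], [227.3000030517578, 132.60000610351562], [230.0, 153.5], [177.89999389648438, 160.1999969482422]]
[[0.6198, 0.1679, 0.086], [0.6349, 0.0302, 0.086], [0.5791, 0.024, 0.086], [0.5642, 0.1611, 0.086]] [0.5995 0.0958 0.086 ]
side red 192.5 [[395.8999938964844, 129.8000030517578], [408.1000061035156, 64.30000305175781], [415.1000061035156, 65.5999984741211], [402.79998779296875, 131.10000610351562]]
side red 81.5 [[287.0, 163.0], [292.0, 158.0], [302.5, 168.5], [297.5, 173.5]]
side yel 1798.0 [[397.20001220703125, 130.39999389648438], [416.8999938964844, 62.29999923706055], [454.1000061035156, 73.0], [434.5, 141.1999969482422]]
side yel 1410.0 [[160.5, 198.8000030517578], [206.3000030517578, 166.5], [225.39999389648438, 193.5], [179.5, 225.89999389648438]]
```

>>> {"op": "carry_out", "data": {
  "series": [
    [[-17.7,-34.8,0],0],
    [[-17.7,-34.8,0],0],
    [[-17.7,-34.8,0],0],
    [[-17.7,-34.8,0],0],
    [[-17.7,-34.8,0],0],
    [[-17.7,-34.8,0],0],
    [[-17.7,-34.8,0],0],
    [[-17.7,-34.8,0],0],
    [[-17.7,-34.8,0],0],
    [[-17.7,-34.8,0],0]
  ]
}}

```text
clock: 0.93
position: [0.4906, -0.201, 0.2245]
ee_rot: [0.001, 0.843, -0.538, -0.004]
contact_force: [0.5, -0.7, -0.4]
width: 0.0853
```

>>> {"op": "carry_out", "data": {
  "series": [
    [[0,0,0],6.8],
    [[0,0,0],6.8],
    [[0,0,0],6.8],
    [[0,0,0],6.8],
    [[0,0,0],6.8],
    [[0,0,0],6.8],
    [[0,0,0],6.8],
    [[0,0,0],6.8],
    [[0,0,0],0]
  ]
}}

```text
clock: 1.68
position: [0.4944, -0.188, 0.22]
ee_rot: [-0.003, -0.491, 0.871, 0.008]
contact_force: [-0.2, -0.6, -0.3]
width: 0.0855
```

```bash
cat > go.py <<'E'
from h import *
def yaw(s): X=rot(s['ee_rot'])[:,0]; return np.degrees(np.arctan2(X[1],X[0]))
def tool(s,d): return (rot(s['ee_rot']).T@np.array(d)*1000).round(2)
E
python3 - <<'E'
from go import *
im=grab('wrist'); s=im['state']; print(s['clock'],s['position'],yaw(s),s['qpos'],im['mount'],im['K'],im['k1'])
print(rot(s['ee_rot']).round(4))
cv2.imwrite('pics/w1.png',im['frame'])
E
```

```text
1.6833 [ 0.49439419 -0.18803976  0.22003553] -121.21157389297547 [-0.49795909  0.22232947  1.60819554  0.00433902  1.32793233  1.61647385] [[ 9.99999920e-01  1.67930289e-04 -3.64061574e-04  2.88687549e-05]
 [-4.90697744e-05  9.52490024e-01  3.04569782e-01 -7.81656649e-02]
 [ 3.97911508e-04 -3.04569739e-01  9.52489956e-01 -1.43011138e-01]
 [ 0.00000000e+00  0.00000000e+00  0.00000000e+00  1.00000000e+00]] [[268.86255639   0.         254.77042061]
 [  0.         268.86255639 191.81810356]
 [  0.           0.           1.        ]] -0.058909839625945024
[[-0.5182 -0.8552 -0.0128]
 [-0.8553  0.5181  0.0118]
 [-0.0034  0.017  -0.9998]]
```

View pics/w1.png

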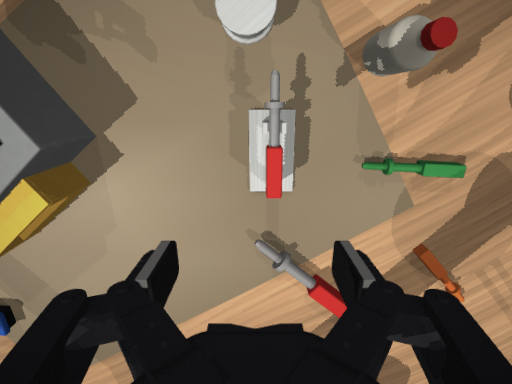

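Wrist view confirms the choice: the smaller red handle is at (274,172) on the white stand, with its nose up to (275,72). The larger red decoy lies at (325,293), the spool is at (246,15) and the bottle at (440,33).

```bash
cat > pin.py <<'E'
from m import *; from go import *
def pin(im):
    b=[c for c in blobs(mask(im,(0,150,60),(8,255,255)))]
    s=im['state']
    out=[]
    for c in b:
        r=cv2.minAreaRect(c); bx=cv2.boxPoints(r); P=onz(im,bx,.066); e=[np.linalg.norm(P[i]-P[(i+1)%4]) for i in range(4)]
        i=int(np.argmax(e)); d=P[(i+1)%4]-P[i]; a=np.degrees(np.arctan2(d[1],d[0]))
        print('px',np.round(r[0],1),'ctr',P.mean(0).round(4),'edges',np.round(e,4),'ang',round(a,2),round((a+180)%360,2))
if __name__=='__main__':
    im=load('wrist'); pin(im); s=im['state']
E
python3 - <<'E'
from pin import *
im=load('wrist'); pin(im)
# shank/nose: bright grey pixels near column 275, rows 70..140
g=cv2.cvtColor(im['frame'],cv2.COLOR_BGR2GRAY)
for r in (76,84,92,105,125): print(r,g[r,262:290].tolist())
E
```

```text
px [439.  34.] ctr [ 0.5256 -0.4244  0.066 ] edges [0.0391 0.0291 0.04   0.029 ] ang 86.45 266.45
px [327.2 295.8] ctr [ 0.2989 -0.1844  0.066 ] edges [0.0312 0.0715 0.0333 0.0739] ang 18.02 198.02
px [274.  171.5] ctr [ 0.4867 -0.2081  0.066 ] edges [0.0599 0.0166 0.0599 0.0177] ang 149.34 329.34
76 [128, 128, 127, 127, 128, 127, 127, 127, 112, 127, 144, 153, 156, 160, 149, 134, 114, 89, 134, 134, 133, 133, 134, 133, 134, 133, 133, 134]
84 [129, 128, 128, 129, 128, 128, 129, 128, 109, 129, 145, 155, 158, 158, 148, 132, 112, 96, 133, 133, 133, 135, 134, 136, 135, 134, 135, 131]
92 [129, 130, 129, 133, 131, 135, 135, 135, 116, 132, 146, 155, 160, 157, 147, 130, 109, 93, 134, 135, 135, 135, 135, 135, 135, 135, 135, 135]
105 [123, 131, 114, 113, 124, 134, 144, 149, 155, 162, 164, 162, 159, 158, 155, 150, 142, 136, 130, 122, 112, 95, 82, 91, 92, 92, 92, 93]
125 [177, 203, 212, 212, 212, 164, 126, 119, 131, 147, 161, 164, 161, 156, 146, 131, 112, 96, 112, 121, 202, 211, 212, 212, 167, 141, 141, 140]
```

Run:
```python
from pin import *
im=load('wrist'); s=im['state']
P=onz(im,[[274.9,76],[274.9,92],[274.0,125]],.055); C=np.array([.4867,-.2081,.055]);print(P)
for p in P: d=p-C; print(np.degrees(np.arctan2(d[1],d[0])),np.linalg.norm(d))
for a in (-29.5,):
    print('turn',-( (a-90)-yaw(s)))
print('move', tool(s,[C[0]-s['position'][0],C[1]-s['position'][1],0]))
```

```text
[[ 0.57478923 -0.26096273  0.055     ]
 [ 0.56075831 -0.25284731  0.055     ]
 [ 0.53100076 -0.23451362  0.055     ]]
-30.968154112668635 0.10273353823071403
-31.141097732055037 0.08652719207792138
-30.804836982181232 0.051577482023378016
turn -1.7115738929754656
move [21.14 -3.81 -0.14]
```

>>> {"op": "carry_out", "data": {
  "series": [
    [[7,-1.3,0],0],
    [[7,-1.3,0],0],
    [[7,-1.2,0],0],
    [[0,0,20],0],
    [[0,0,20],0],
    [[0,0,20],0],
    [[0,0,20],0],
    [[0,0,10],0],
    [[0,0,0],0],
    [[0,0,0],0]
  ]
}}

```text
clock: 2.57
position: [0.484, -0.2157, 0.1274]
ee_rot: [-0.003, -0.498, 0.867, 0.006]
contact_force: [-0.3, -0.1, 1.1]
width: 0.0854
```

Run:
```python
from pin import *
im=grab('wrist'); s=im['state']; print(s['clock'],s['position'],yaw(s)); print(rot(s['ee_rot'])[:,2])
pin(im); cv2.imwrite('pics/w2.png',im['frame'])
```

```text
2.5667 [ 0.48396487 -0.21572496  0.12744427] -120.3228882479494
[-0.01041058  0.00718861 -0.99991997]
px [245.5 205. ] ctr [ 0.4872 -0.2088  0.066 ] edges [0.0629 0.0163 0.0628 0.0179] ang -31.68 148.32
px [488.  18.] ctr [ 0.5227 -0.4287  0.066 ] edges [0.0358 0.0241 0.0365 0.0233] ang 63.69 243.69
px [312.4 331.4] ctr [ 0.34   -0.1975  0.066 ] edges [0.008  0.0293 0.0083 0.0296] ang 19.57 199.57
```

View pics/w2.png

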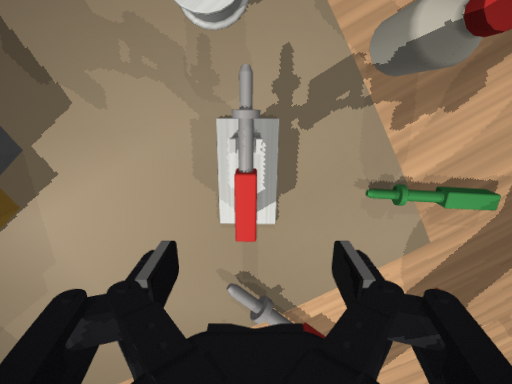

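The close wrist view shows the red handle at (245,205), the shank and nose straight up to (246,68), and clear space on both sides for the fingers.

Run:
```python
from pin import *
s=manip.get_state(); print(s['position'],yaw(s)); print(tool(s,np.array([.487,-.2085,.036])-s['position']))
```

```text
[ 0.48401611 -0.21580366  0.12763622] -120.32938396727171
[-7.740e+00 -2.000e-02  9.165e+01]
```

>>> {"op": "carry_out", "data": {
  "series": [
    [[-4,0,0],0.7],
    [[-3.7,0,5],0],
    [[0,0,10],0],
    [[0,0,10],0],
    [[0,0,10],0],
    [[0,0,10],0],
    [[0,0,10],0],
    [[0,0,5],0],
    [[0,0,0],0],
    [[0,0,0],0]
  ]
}}

```text
clock: 3.45
position: [0.4921, -0.2095, 0.0675]
ee_rot: [0.0, -0.493, 0.87, 0.0]
contact_force: [0.3, 0.3, 0.8]
width: 0.0853
```

Run:
```python
from pin import *
im=grab('wrist'); pin(im)
s=manip.get_state(); print(s['position'],yaw(s),rot(s['ee_rot'])[:,2]); print(tool(s,np.array([.487,-.2085,.036])-s['position']))
```

```text
px [258. 244.] ctr [ 0.4884 -0.2095  0.066 ] edges [0.0159 0.0642 0.0181 0.0642] ang 150.29 330.29
[ 0.49210861 -0.20950524  0.06758816] -120.90767684691798 [-8.79655160e-06  9.32960291e-04 -9.99999565e-01]
[ 1.79  4.88 31.59]
```

>>> {"op": "carry_out", "data": {
  "series": [
    [[1,2.5,0],0],
    [[0.8,2.4,5],0],
    [[0,0,9],0],
    [[0,0,9],0],
    [[0,0,7],0],
    [[0,0,2],0],
    [[0,0,0],0],
    [[0,0,0],0]
  ]
}}

```text
clock: 4.17
position: [0.4873, -0.209, 0.0335]
ee_rot: [0.001, -0.493, 0.87, -0.001]
contact_force: [0.5, 0.2, -0.8]
width: 0.0857
```

Run:
```python
from pin import *
s=manip.get_state(); print(s['position'],yaw(s),rot(s['ee_rot'])[:,2],s['contact_force']); print(tool(s,np.array([.487,-.2085,.036])-s['position']))
```

```text
[ 0.48729148 -0.20895723  0.03352153] -120.90554849626608 [ 2.53335949e-03 -6.19805281e-04 -9.99996599e-01] [ 0.5007945   0.24993563 -0.83084427]
[-0.24  0.48 -2.48]
```

>>> {"op": "carry_out", "data": {
  "series": [
    [[0,0,-2],0],
    [[0,0,0],0],
    [[0,0,0],0],
    [[0,0,0],0],
    [[0,0,0],0],
    [[0,0,0],0],
    [[0,0,0],0],
    [[0,0,0],0],
    [[0,0,0],0],
    [[0,0,0],0]
  ],
  "fingers": 0,
  "squeeze": 100
}}

```text
clock: 5.0
position: [0.4881, -0.2095, 0.0369]
ee_rot: [0.001, -0.493, 0.87, -0.002]
contact_force: [-0.3, -0.1, 0.5]
width: 0.0163
```

Run:
```python
from pin import *
s=manip.get_state(); print(s['position'],yaw(s),rot(s['ee_rot'])[:,2],s['contact_force'],s['width'])
```

```text
[ 0.48810553 -0.20945783  0.03685407] -120.89986075513418 [ 0.00443785 -0.00187966 -0.99998839] [-0.2544237  -0.13287794  0.47046247] 0.016274579828989083
```

>>> {"op": "carry_out", "data": {
  "series": [
    [[0,0,-8],0],
    [[0,0,-15],0],
    [[0,0,-15],0],
    [[0,0,-15],0],
    [[0,0,-15],0],
    [[0,0,-15],0],
    [[0,0,-15],0],
    [[0,0,-10],0],
    [[0,0,0],0],
    [[0,0,0],0]
  ]
}}

```text
clock: 5.83
position: [0.4856, -0.208, 0.1518]
ee_rot: [0.0, -0.493, 0.87, 0.0]
contact_force: [0.0, -0.4, -2.1]
width: 0.0164
```

Run:
```python
from pin import *
s=manip.get_state(); print(s['position'],yaw(s),rot(s['ee_rot'])[:,2],s['contact_force'],s['width'])
im=grab('wrist'); cv2.imwrite('pics/w3.png',im['frame'])
# hood/jig from top
t=load('top')
c=[c for c in blobs(mask(t,(20,150,60),(32,255,255)))][0]
p=c.reshape(-1,2); 
print('yel V profile', [t['frame'][r,203].tolist() for r in range(130,164,3)])
```

```text
[ 0.48563862 -0.20795209  0.15182607] -120.89730120360925 [ 4.97433772e-04  6.60593803e-04 -9.99999658e-01] [ 0.0195893  -0.36629676 -2.1266444 ] 0.016400968354359658
yel V profile [[92, 101, 97], [89, 98, 96], [32, 77, 102], [0, 122, 175], [0, 124, 176], [0, 131, 179], [0, 132, 179], [0, 111, 149], [0, 61, 89], [34, 62, 76], [56, 85, 100], [56, 85, 100]]
```

View pics/w3.png

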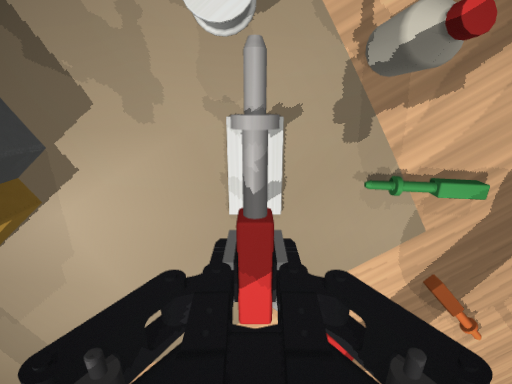

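The pin is held straight between the pads: handle at (255,265), collar at (255,122), nose tip at (255,36). Nothing was disturbed.

>>> {"op": "carry_out", "data": {
  "series": [
    [[0,0,0],-4],
    [[0,0,0],-6.2],
    [[0,0,0],-6.2],
    [[0,0,0],-6.2],
    [[0,0,0],-6.2],
    [[0,0,0],-5],
    [[0,0,0],-3],
    [[0,0,0],0],
    [[0,0,0],0]
  ]
}}

```text
clock: 6.63
position: [0.4802, -0.2048, 0.1431]
ee_rot: [0.001, 0.753, -0.658, -0.009]
contact_force: [-0.5, 0.4, -2.3]
width: 0.0166
```

>>> {"op": "carry_out", "data": {
  "series": [
    [[-15,-2,0],0],
    [[-30,-3,0],0],
    [[-40,-3,0],0],
    [[-40,-3,0],0],
    [[-40,-3,0],0],
    [[-40,-3,0],0],
    [[-40,-3,0],0],
    [[-28,-3,0],0],
    [[-12,-1,0],0],
    [[0,0,0],0]
  ]
}}

```text
clock: 7.47
position: [0.467, 0.0903, 0.1408]
ee_rot: [0.002, 0.745, -0.667, -0.01]
contact_force: [-0.7, -0.5, -0.8]
width: 0.0166
```

Run:
```python
from pin import *
im=grab('wrist');s=im['state']; print(s['clock'],s['position'],yaw(s),rot(s['ee_rot'])[:,2],s['contact_force'],s['width'])
cv2.imwrite('pics/w4.png',im['frame'])
```

```text
7.4667 [0.46695028 0.09030336 0.14081911] -83.64680484141549 [-0.0185161   0.00988864 -0.99977966] [-0.6731637  -0.47638741 -0.79455388] 0.016590337073239314
```

View pics/w4.png

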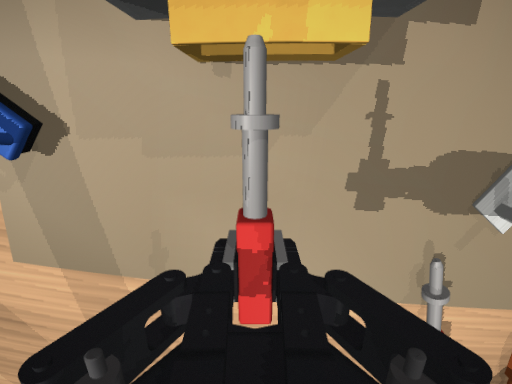

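The nose tip at (255,36) is just before the hood. The roof's front upper edge runs from about (172,42) to (369,39), and the sill is below it at row ~55.

```bash
cat > hood.py <<'E'
from pin import *
def hood(im,vthr=190,show=False):
    f=im['frame']; hsv=cv2.cvtColor(f,cv2.COLOR_BGR2HSV); yel=cv2.inRange(hsv,(18,140,60),(34,255,255))
    V=cv2.GaussianBlur(hsv[:,:,2],(3,3),0).astype(float)
    e=[]
    xs=np.where(yel[:60].any(0))[0]
    for c in range(xs.min()+8,xs.max()-8,4):
        if 236<c<284: continue
        r=np.where(yel[:,c])[0]; r=r[r<120]
        d=np.diff(V[r.min():r.max()-2,c])
        if len(d)<4: continue
        k=int(np.argmin(d)); e.append((c,r.min()+k+.5))
    e=np.array(e); vx,vy,x0,y0=cv2.fitLine(e.astype(np.float32),cv2.DIST_HUBER,0,.01,.01).ravel()
    ln=lambda c:[c,y0+(c-x0)*vy/vx]
    # side ends of roof: yellow extents on rows just above the edge
    L=[];Rr=[]
    for r in range(int(y0)-12,int(y0)-4):
        x=np.where(yel[max(r,0)])[0]; L.append(x.min()-.5);Rr.append(x.max()+.5)
    print('roof px',np.round(L,0),np.round(Rr,0),'edge y0',y0,'slope',vy/vx,'resid',np.abs(e[:,1]-[ln(c)[1] for c in e[:,0]]).max())
    a,b=onz(im,[ln(np.median(L)),ln(np.median(Rr))],.086)
    d=b-a; th=np.arctan2(d[0],-d[1]) # jig y from right to left; 
    ang=np.arctan2(-d[1],d[0])  
    yj=(a-b)/np.linalg.norm(a-b); xj=np.array([yj[1],-yj[0],0])
    m=(a+b)/2
    print('left',a.round(4),'right',b.round(4),'len',np.linalg.norm(d),'mid',m.round(4),'yaw',np.degrees(np.arctan2(xj[1],xj[0])))
    return m,xj,yj
if __name__=='__main__': hood(load('wrist'))
E
python3 - <<'E'
from hood import *
im=load('wrist'); hood(im)
s=im['state'];Rt=rot(s['ee_rot']);p=np.array(s['position'])
T=lambda y,z:p+Rt@np.array([0,y,z])
print(proj(im,[T(-110,-18.1e-3) if 0 else T(-.110,-.0181),T(-.078,-.0181),T(-.078,-.0291),T(-.072,-.0291), T(-.03,-.0291)]))
print('tip',T(-.110,-.0181),'collar',T(-.078,-.0181))
print(proj(load('top'),[[.5826,.094,.086],[.6274,.099,.086]]))
E
```

```text
roof px [170. 170. 170. 170. 170. 170. 170. 170.] [370. 370. 370. 370. 370. 370. 370. 370.] edge y0 41.7 slope -0.0069192606 resid 1.2498195238663286
left [0.5786 0.1604 0.086 ] right [0.5943 0.0285 0.086 ] len 0.13282394928194768 mid [0.5865 0.0945 0.086 ] yaw 6.787560977027251
[[254.35482236  27.36360726]
 [254.37818075 106.62285559]
 [254.31606259 106.63549088]
 [254.32189935 121.7485973 ]
 [254.36196349 216.11508443]]
tip [0.57659099 0.10231731 0.15701137] collar [0.54479301 0.09877027 0.15756519]
[[203.36531832 152.69413822]
 [201.29304834 135.98155213]]
```

Run:
```python
import cv2,numpy as np
for n in ('w3','w4'):
    f=cv2.imread(f'pics/{n}.png'); h=cv2.cvtColor(f,cv2.COLOR_BGR2HSV)
    print(n)
    for r in (45,60,75,90,105,112,115,118,121,124,127,130,133,150,170,190,205,225):
        print(r,' '.join(f"{v:d}" for v in f[r,222:290:1,0]))
```

```text
w3
45 107 106 107 108 108 107 107 107 107 107 107 108 107 107 107 108 107 107 107 107 107 109 104 115 128 135 142 145 147 147 148 149 149 146 142 137 133 128 124 114 105 97 89 90 112 112 113 113 113 114 113 113 113 113 113 113 113 112 113 112 112 112 112 111 112 113 112 112
60 109 109 109 109 108 110 109 109 110 108 109 109 109 109 108 109 109 109 109 109 109 113 124 136 146 152 155 156 158 159 163 167 170 168 162 157 151 145 135 128 122 112 98 87 84 113 116 115 115 115 116 115 114 115 115 114 115 115 115 115 115 115 115 115 115 115 115 115
75 110 111 110 111 111 112 111 110 111 111 110 111 111 111 112 111 111 110 111 111 110 110 122 135 146 153 156 158 161 162 164 169 171 168 164 157 152 145 137 130 122 112 99 89 90 114 118 117 117 116 117 117 117 117 117 117 117 117 117 117 115 116 117 117 117 117 116 117
90 113 113 113 112 113 113 113 113 113 113 112 112 112 113 113 113 112 112 113 113 113 109 120 135 146 153 157 160 162 163 166 170 170 167 163 158 153 146 138 130 122 111 97 86 102 116 118 118 118 118 117 118 118 118 118 118 117 118 118 117 118 117 118 118 117 117 117 117
105 109 
[... 7716 characters left out ...]
 112 127 138 111 141 157 149 162 166 164 160 158 154 152 149 144 137 132 125 119 111 101 94 84 78 100 117 120 119 121 120 120 119 120 120 119 120 119 120 120 119 119 119 119 118 119 118 119
205 120 121 120 120 120 121 120 121 120 121 120 120 120 121 121 120 121 121 120 120 107 122 136 143 158 168 163 163 162 160 158 156 154 150 147 144 138 131 124 118 109 100 92 83 75 109 119 119 119 119 118 119 119 119 119 119 120 120 120 119 120 119 119 120 118 119 119 118
225 121 122 121 122 122 122 122 122 123 122 123 123 123 106 64 50 52 52 52 51 52 51 52 52 51 52 51 52 52 53 51 51 49 48 48 47 48 48 49 47 47 47 48 47 48 48 47 47 46 41 35 28 105 120 120 120 121 121 120 120 120 120 120 120 120 119 120 119
```

>>> {"op": "carry_out", "data": {
  "series": [
    [[0,0,0],0],
    [[0,0,0],0],
    [[0,0,0],0]
  ]
}}

```text
clock: 7.77
position: [0.4669, 0.087, 0.1401]
ee_rot: [0.004, 0.744, -0.668, -0.01]
contact_force: [-0.2, -0.8, -1.5]
width: 0.0165
```

```bash
cat > st.py <<'E'
from pin import *
s=manip.get_state(); Z=rot(s['ee_rot'])[:,2]; p=np.array(s['position'])
th=np.radians(6.8); xj=np.array([np.cos(th),np.sin(th),0]); yj=np.array([-xj[1],xj[0],0]); F=np.array([.6312,.0998,.06])
n=-rot(s['ee_rot'])[:,1]; 
c=p+rot(s['ee_rot'])@[0,.0025,-.0181]; n2=n-np.array([0,0,.0048]); tip=c+n2*.110
J=lambda v:np.round([(v-F)@xj*1000,(v-F)@yj*1000,v[2]*1000],2)
f=np.array(s['contact_force'])
print('t',round(s['clock'],2),'tcp',p.round(4),'yaw',round(yaw(s)+90,2),'Z',Z.round(4),'pitch',round(n2[2],4))
print('tcpJ',J(p),'tipJ',J(tip),'F jig',np.round([f@xj,f@yj,f[2]],1),'w',round(s['width'],4), 'M', np.round(s['moment'],2))
E
python3 st.py
```

```text
t 7.77 tcp [0.4669 0.087  0.1401] yaw 6.21 Z [-0.0198  0.0072 -0.9998] pitch -0.0237
tcpJ [-164.68    6.73  140.14] tipJ [-56.87   5.48 155.67] F jig [-0.3 -0.8 -1.5] w 0.0165 M [-0.01 -0.06  0.01]
```

>>> {"op": "carry_out", "data": {
  "series": [
    [[0,10,0],0],
    [[0,10,0],0],
    [[0,0,0],0],
    [[0,0,0],0]
  ]
}}

```text
clock: 8.1
position: [0.4448, 0.0812, 0.1402]
ee_rot: [0.005, 0.742, -0.67, -0.01]
contact_force: [-0.2, -0.1, -1.3]
width: 0.0161
```

```bash
python3 st.py
```

```text
t 8.1 tcp [0.4448 0.0812 0.1402] yaw 5.86 Z [-0.0212  0.0064 -0.9998] pitch -0.0252
tcpJ [-187.34    3.63  140.18] tipJ [-79.51   1.74 155.55] F jig [-0.2 -0.1 -1.3] w 0.0161 M [-0.01  0.03 -0.02]
```

>>> {"op": "carry_out", "data": {
  "series": [
    [[0,0,10],0],
    [[0,0,15],0],
    [[0,0,15],0],
    [[0,0,10],0],
    [[0,0,0],0],
    [[0,0,0],0]
  ]
}}

```text
clock: 8.6
position: [0.4447, 0.08, 0.0905]
ee_rot: [0.003, 0.741, -0.671, -0.008]
contact_force: [0.3, -0.4, -1.6]
width: 0.0162
```

```bash
python3 st.py
```

```text
t 8.6 tcp [0.4447 0.08   0.0905] yaw 5.68 Z [-0.015   0.0064 -0.9999] pitch -0.0191
tcpJ [-187.49    2.42   90.48] tipJ [-79.77   0.19 106.52] F jig [ 0.3 -0.4 -1.6] w 0.0162 M [ 0.05  0.03 -0.  ]
```

>>> {"op": "carry_out", "data": {
  "series": [
    [[0,0,10],-0.6],
    [[0,0,12],-0.5],
    [[0,0,12],0],
    [[0,0,10],0],
    [[0,0,2],0],
    [[0,0,0],0],
    [[0,0,0],0]
  ]
}}

```text
clock: 9.18
position: [0.4496, 0.0799, 0.0484]
ee_rot: [-0.001, 0.748, -0.664, -0.003]
contact_force: [-0.4, -0.1, -1.6]
width: 0.0164
```

```bash
python3 st.py
python3 - <<'E'
from hood import *
im=grab('wrist'); cv2.imwrite('pics/w5.png',im['frame']); hood(im)
E
```

```text
t 9.18 tcp [0.4496 0.0799 0.0484] yaw 6.79 Z [-0.0033  0.0065 -1.    ] pitch -0.0073
tcpJ [-182.71    1.73   48.36] tipJ [-75.17   1.58  65.66] F jig [-0.4 -0.  -1.6] w 0.0164 M [-0.04 -0.04  0.02]
roof px [142. 142. 142. 142. 142. 142. 142. 142.] [374. 374. 374. 374. 374. 374. 374. 374.] edge y0 0.6 slope -0.0006991268 resid 4.986691698611789
left [0.5585 0.1321 0.086 ] right [0.5679 0.0518 0.086 ] len 0.08084273916321312 mid [0.5632 0.0919 0.086 ] yaw 6.7336629195190385
```

View pics/w5.png

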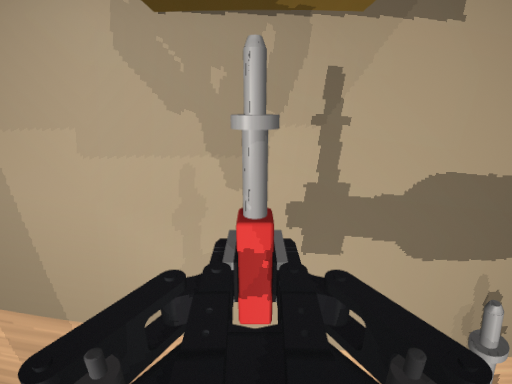

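The hood lip is at the top (150–370, rows 0–10) and the pin is still straight in the grip, tip at (255,36).

>>> {"op": "carry_out", "data": {
  "series": [
    [[-8,0,2],0],
    [[-10,0,2],0],
    [[-10,0,1],0],
    [[-3,-5,0],0],
    [[0,-15,0],0],
    [[0,-15,0],0],
    [[0,-10,0],0],
    [[0,-5,0],0],
    [[0,0,0],0]
  ]
}}

```text
clock: 9.98
position: [0.4991, 0.1239, 0.0457]
ee_rot: [-0.004, 0.749, -0.663, -0.002]
contact_force: [-1.1, -0.3, -1.9]
width: 0.0163
```

```bash
python3 st.py
```

```text
t 9.98 tcp [0.4991 0.1239 0.0457] yaw 7.0 Z [ 0.002   0.0076 -1.    ] pitch -0.0019
tcpJ [-128.33   39.62   45.75] tipJ [-20.88  39.86  63.63] F jig [-1.1 -0.2 -1.9] w 0.0163 M [ 0.03 -0.01  0.01]
```

>>> {"op": "carry_out", "data": {
  "series": [
    [[3,0,2],0],
    [[2,0,1.5],0],
    [[0,-4,0],0],
    [[0,-4,0],0],
    [[0,-3,0],0],
    [[0,-1,0],0],
    [[0,0,0],0]
  ]
}}

```text
clock: 10.57
position: [0.5097, 0.1195, 0.0412]
ee_rot: [-0.002, 0.749, -0.663, -0.003]
contact_force: [0.1, -0.1, -1.6]
width: 0.0165
```

```bash
python3 st.py
```

```text
t 10.57 tcp [0.5097 0.1195 0.0412] yaw 6.97 Z [-0.0024  0.007  -1.    ] pitch -0.0063
tcpJ [-118.28   33.99   41.2 ] tipJ [-10.75  34.18  58.61] F jig [ 0.1 -0.1 -1.6] w 0.0165 M [ 0.07  0.   -0.01]
```

>>> {"op": "carry_out", "data": {
  "series": [
    [[0,-2,-1],0],
    [[0,-2,-0.3],0],
    [[0,-2,0],0],
    [[0,-1.5,0],0],
    [[0,-1,0],0],
    [[0,0,0],0]
  ]
}}

```text
clock: 11.07
position: [0.519, 0.1207, 0.0428]
ee_rot: [-0.002, 0.749, -0.663, -0.003]
contact_force: [-0.3, 1.0, -2.3]
width: 0.0165
```

```bash
python3 st.py
```

```text
t 11.07 tcp [0.519  0.1207 0.0428] yaw 6.97 Z [-0.0022  0.007  -1.    ] pitch -0.0061
tcpJ [-108.89   34.02   42.85] tipJ [-1.37 34.21 60.28] F jig [-0.2  1.  -2.3] w 0.0165 M [-0.02 -0.02  0.03]
```

>>> {"op": "carry_out", "data": {
  "series": [
    [[0,-1,0],0],
    [[0,-1,0],0],
    [[0,-1,0],0],
    [[0,-1,0],0]
  ]
}}

```text
clock: 11.4
position: [0.5204, 0.1209, 0.0425]
ee_rot: [0.0, 0.749, -0.663, -0.005]
contact_force: [-4.1, 0.3, 0.9]
width: 0.0168
```

```bash
python3 st.py
```

```text
t 11.4 tcp [0.5204 0.1209 0.0425] yaw 6.98 Z [-0.008   0.0063 -0.9999] pitch -0.0119
tcpJ [-107.57   34.12   42.53] tipJ [ 0.06 34.34 59.33] F jig [-4.   0.8  0.9] w 0.0168 M [-0.04  0.23 -0.04]
```

>>> {"op": "carry_out", "data": {
  "series": [
    [[1.5,-0.3,-0.7],0],
    [[1.5,-0.5,0],0],
    [[1.5,-0.5,0],0],
    [[1.5,-0.5,0],0],
    [[1.5,-0.5,0],0]
  ]
}}

```text
clock: 11.82
position: [0.521, 0.1142, 0.0423]
ee_rot: [0.002, 0.749, -0.662, -0.008]
contact_force: [-3.3, 1.0, -1.5]
width: 0.0166
```

```bash
python3 st.py
```

```text
t 11.82 tcp [0.521  0.1142 0.0423] yaw 7.06 Z [-0.0134  0.0075 -0.9999] pitch -0.0172
tcpJ [-107.67   27.38   42.34] tipJ [4.000e-02 2.771e+01 5.858e+01] F jig [-3.2  1.4 -1.5] w 0.0166 M [0.21 0.41 0.22]
```

>>> {"op": "carry_out", "data": {
  "series": [
    [[0,0.6,-0.7],0],
    [[1.5,0,-0.7],0],
    [[1.5,-0.4,0],0],
    [[1.5,-0.3,0],0],
    [[1.5,-0.3,0],0],
    [[1.5,-0.3,0],0]
  ]
}}

```text
clock: 12.32
position: [0.522, 0.1061, 0.0434]
ee_rot: [0.002, 0.749, -0.662, -0.008]
contact_force: [-2.8, 1.4, -2.0]
width: 0.0165
```

```bash
python3 st.py
```

```text
t 12.32 tcp [0.522  0.1061 0.0434] yaw 7.05 Z [-0.0154  0.0077 -0.9999] pitch -0.0191
tcpJ [-107.66   19.16   43.41] tipJ [ 0.08 19.48 59.44] F jig [-2.7  1.8 -2. ] w 0.0165 M [0.19 0.43 0.1 ]
```

>>> {"op": "carry_out", "data": {
  "series": [
    [[1.5,0,-0.4],0],
    [[1.5,-0.3,-0.3],0],
    [[1.5,-0.3,0],0],
    [[1.5,-0.3,-0.2],0],
    [[1.5,-0.3,0],0]
  ]
}}

```text
clock: 12.73
position: [0.5231, 0.0981, 0.0439]
ee_rot: [0.003, 0.749, -0.662, -0.009]
contact_force: [-3.6, 2.0, -1.6]
width: 0.0166
```

```bash
python3 st.py
```

```text
t 12.73 tcp [0.5231 0.0981 0.0439] yaw 7.06 Z [-0.0181  0.0078 -0.9998] pitch -0.0218
tcpJ [-107.59   11.1    43.9 ] tipJ [ 0.2  11.43 59.64] F jig [-3.3  2.4 -1.6] w 0.0166 M [0.22 0.45 0.18]
```

>>> {"op": "carry_out", "data": {
  "series": [
    [[1.5,-0.3,0],0],
    [[1.5,-0.3,-0.2],0],
    [[1.5,-0.3,0],0],
    [[1.5,-0.3,-0.2],0],
    [[1.5,-0.3,0],0]
  ]
}}

```text
clock: 13.15
position: [0.5293, 0.09, 0.0451]
ee_rot: [0.001, 0.749, -0.662, -0.007]
contact_force: [-4.1, 6.4, -1.8]
width: 0.0166
```

```bash
python3 st.py
```

```text
t 13.15 tcp [0.5293 0.09   0.0451] yaw 7.04 Z [-0.011   0.0082 -0.9999] pitch -0.0147
tcpJ [-102.32    2.29   45.15] tipJ [ 5.35  2.57 61.66] F jig [-3.3  6.9 -1.8] w 0.0166 M [1.   0.59 0.61]
```

>>> {"op": "carry_out", "data": {
  "series": [
    [[-1.5,0,0.8],0],
    [[-0.3,-1,0.4],0],
    [[0,-2,0],0],
    [[0,-2,0],0],
    [[0,-2,0],0]
  ]
}}

```text
clock: 13.57
position: [0.5372, 0.0926, 0.0441]
ee_rot: [0.0, 0.749, -0.663, -0.006]
contact_force: [-0.6, 1.9, -0.4]
width: 0.0167
```

```bash
python3 st.py
```

```text
t 13.57 tcp [0.5372 0.0926 0.0441] yaw 7.01 Z [-0.0095  0.0083 -0.9999] pitch -0.0132
tcpJ [-94.2    3.97  44.08] tipJ [13.44  4.2  60.75] F jig [-0.4  2.  -0.4] w 0.0167 M [0.16 0.15 0.11]
```

Sliding in freely. Continue to the collar.

>>> {"op": "carry_out", "data": {
  "series": [
    [[0,-3,0.3],0],
    [[0,-3,0.2],0],
    [[0,-3,0],0],
    [[0,-2,0],0],
    [[0,-2,0],0]
  ]
}}

```text
clock: 13.98
position: [0.5522, 0.0945, 0.0434]
ee_rot: [-0.0, 0.749, -0.663, -0.006]
contact_force: [-1.9, 1.2, -1.4]
width: 0.0168
```

```bash
python3 st.py
```

```text
t 13.98 tcp [0.5522 0.0945 0.0434] yaw 7.01 Z [-0.0085  0.0084 -0.9999] pitch -0.0122
tcpJ [-79.02   4.07  43.42] tipJ [28.61  4.32 60.19] F jig [-1.8  1.5 -1.4] w 0.0168 M [0.19 0.21 0.11]
```

>>> {"op": "carry_out", "data": {
  "series": [
    [[0,-1.5,0],0],
    [[0,-1.5,0],0],
    [[0,-1.5,0],0],
    [[0,-1.5,0],0],
    [[0,-1.5,0],0]
  ]
}}

```text
clock: 14.4
position: [0.5554, 0.0949, 0.0431]
ee_rot: [0.004, 0.749, -0.662, -0.01]
contact_force: [-5.1, -0.4, 3.7]
width: 0.0162
```

```bash
python3 st.py
```

```text
t 14.4 tcp [0.5554 0.0949 0.0431] yaw 7.03 Z [-0.0192  0.007  -0.9998] pitch -0.023
tcpJ [-75.87   4.13  43.12] tipJ [31.94  4.41 58.73] F jig [-5.1  0.2  3.7] w 0.0162 M [0.07 0.5  0.06]
```

>>> {"op": "carry_out", "data": {
  "series": [
    [[0,-2,0],0],
    [[0,-2,0],0]
  ]
}}

```text
clock: 14.57
position: [0.5552, 0.0949, 0.0433]
ee_rot: [0.007, 0.749, -0.662, -0.012]
contact_force: [-6.6, 1.1, 3.6]
width: 0.0163
```

```bash
python3 st.py
```

```text
t 14.57 tcp [0.5552 0.0949 0.0433] yaw 7.04 Z [-0.0274  0.0059 -0.9996] pitch -0.0313
tcpJ [-76.07   4.1   43.31] tipJ [31.87  4.4  58.03] F jig [-6.4  1.9  3.6] w 0.0163 M [0.06 0.64 0.04]
```

Firmly stopped at 32 mm depth. Release.

>>> {"op": "carry_out", "data": {
  "series": [
    [[0,0,0],0],
    [[0,0,0],0],
    [[0,0,0],0],
    [[0,0,0],0],
    [[0,0,0],0],
    [[0,0,0],0]
  ],
  "fingers": 50
}}

```text
clock: 15.07
position: [0.5596, 0.0939, 0.045]
ee_rot: [0.004, 0.749, -0.663, -0.008]
contact_force: [-0.0, -0.4, -0.7]
width: 0.0502
```

```bash
python3 st.py
python3 - <<'E'
from pin import *
im=grab('wrist'); cv2.imwrite('pics/w6.png',im['frame'])
E
```

```text
t 15.07 tcp [0.5596 0.0939 0.045 ] yaw 7.0 Z [-0.0179  0.0047 -0.9998] pitch -0.022
tcpJ [-71.75   2.57  45.01] tipJ [36.04  2.83 60.73] F jig [-0.1 -0.4 -0.7] w 0.0502 M [0.03 0.03 0.04]
```

View pics/w6.png

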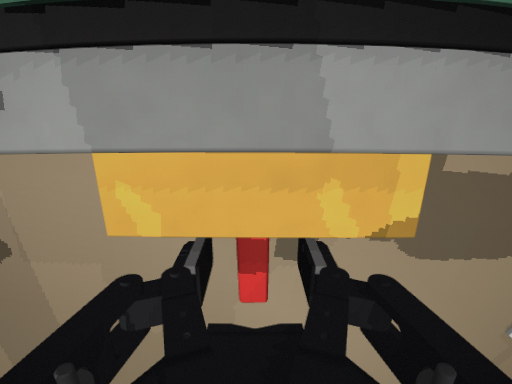

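The fingers are clear on both sides of the red handle (253,270), and the pin sits under the hood (roof front edge at row 237). Now lift straight off.

>>> {"op": "carry_out", "data": {
  "series": [
    [[0,0.5,-6],0],
    [[0,0.5,-12],0],
    [[0,0.5,-15],0],
    [[0,0.5,-15],0],
    [[0,1,-20],0],
    [[0,1,-20],0],
    [[0,5,-20],0],
    [[0,10,-10],0],
    [[0,0,0],0],
    [[0,0,0],0]
  ]
}}

```text
clock: 15.95
position: [0.5414, 0.0907, 0.1703]
ee_rot: [0.005, 0.749, -0.663, -0.008]
contact_force: [0.1, -0.3, -0.2]
width: 0.0502
```

```bash
python3 st.py
python3 - <<'E'
from pin import *
im=grab('wrist'); pin(im); sd=grab('side'); grab('top')
a=cv2.resize(sd['frame'][150:250,130:250],(480,400),interpolation=cv2.INTER_CUBIC)
b=cv2.resize(im['frame'],(320,240)); c=np.vstack([b,cv2.resize(load('top')['frame'][70:220,80:420],(320,160))])
cv2.imwrite('pics/f.png',np.hstack([a,c]))
print(proj(sd,[[.6312-.078*.993-.1184*.004,.0998-.078*.118+.004,.055]]), blobs(mask(sd,(0,140,50),(8,255,255)),8).__len__())
for q in blobs(mask(sd,(0,140,50),(8,255,255)),8): print(cv2.boundingRect(q))
E
```

```text
t 15.95 tcp [0.5414 0.0907 0.1703] yaw 6.99 Z [-0.0187  0.0045 -0.9998] pitch -0.0228
tcpJ [-90.26   1.6  170.35] tipJ [ 17.55   1.85 185.98] F jig [ 0.1 -0.3 -0.2] w 0.0502 M [-0.02 -0.05  0.02]
px [253.  174.5] ctr [0.5546 0.0946 0.066 ] edges [0.0165 0.0538 0.0176 0.0539] ang 6.27 186.27
px [112.   72.5] ctr [0.6314 0.2269 0.066 ] edges [0.0125 0.0106 0.0127 0.0107] ang 95.41 275.41
px [392.6 378.8] ctr [ 0.2982 -0.1251  0.066 ] edges [0.0111 0.0343 0.0116 0.0348] ang 43.19 223.19
[[208.01884593 198.54935307]] 4
(367, 69, 20, 59)
(344, 199, 33, 19)
(198, 194, 22, 18)
(311, 125, 6, 6)
```

View pics/f.png

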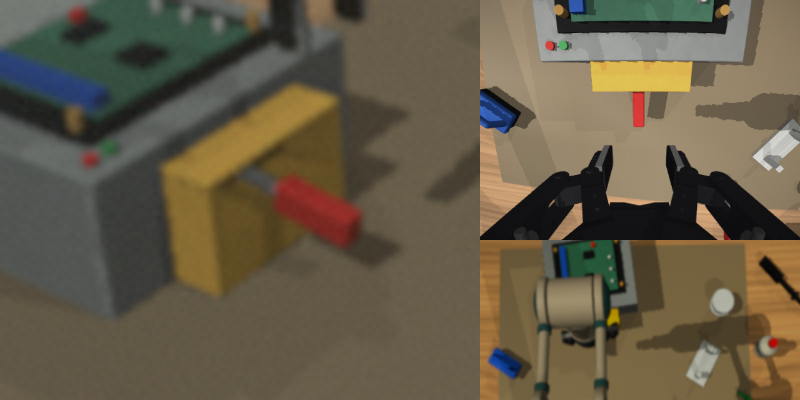

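The pin stands drooping in the hood (side crop: handle at (318,212), shank going under the hood), and the gripper is clear. One numeric check of seating depth from the handle's rear end.

Run:
```python
from pin import *
im=load('wrist'); b=[c for c in blobs(mask(im,(0,150,60),(8,255,255))) if abs(c[:,0,0].mean()-253)<20][0]
r=b[:,0,1].max()+.5; 
th=np.radians(6.8); xj=np.array([np.cos(th),np.sin(th),0]); F=np.array([.6312,.0998,.06])
for z in (.06,.055,.05): print(z,(onz(im,[[253,r]],z)[0]-F)@xj)
```

```text
0.06 -0.10643195053303378
0.055 -0.1083530000978437
0.05 -0.1102740496626536
```

```bash
python3 -c "
from rig import manip; print(manip.sign_off())"
```

```text
the job is handed in; nothing more can be done
None
```

The lock pin is fully home in the lock hole and released, and I handed the job in at about 16 s of the 48 s allowed.

- **Grasp:** I took the smaller red pin off its stand, not the larger red one lying nearby.
- **Finding the hole:** I touched the hidden face with the nose at about jig y +34 mm and slid along it with 3–4 N of pressure. The nose dropped into the hole at about jig y +4 mm.
- **Seating:** I pushed until it stopped firmly. The tip had gone in 31.9 mm, against the nose's 32 mm, with about 6 N of pushing force. After I let go, the handle's rear end measured 106–108 mm from the face, where about 108 mm was expected. The difference is within the 2 mm camera calibration.
- **After release:** The last images show the pin drooping slightly in the hood and the gripper clear of it. The spool, brush and bottle look undisturbed by eye; I did not measure their positions.
- **What was less exact:** The tool tilted 1–2 degrees during turning and pressing, so I corrected the pin's height several times on the way. The collar against the face can't be seen under the hood, so full seating rests on the depth, the firm stop and the handle position.

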